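# Scan a flask carrier and dock it for measurement

### The arm

A 7-joint arm with a two-finger parallel gripper is mounted at the origin on the work surface. World frame = base frame: x ahead of the robot, y to its left, z up, the work surface at z = 0. Lengths are in m, angles in rad, forces in N, time in s.
With the tool pointing down it reaches from about 0.425 to 0.875 m from the base axis. Payload 4.7 kg.
Tool frame: the origin (TCP) lies midway between the tips of the shut fingers; the grasp point (between the pads) lies 19 mm behind it; z points along the fingers, y is the line along which they close (so a half turn about z gives the same grasp; the last joint's range is limited). The gripper opens to 87 mm and grips with 3 to 60 N. Pads are 19 mm wide; open, the fingers measure 117 mm over their backs; the gripper's body (75 mm by 190 mm) begins 51 mm behind the grasp point.
Start: joints at [1.21, 0.321, -0.07, 1.45, 0.023, 1.371, -0.057], TCP at [0.238, -0.605, 0.223] pointing down, gripper open.
Joint ranges: [-2.86, 2.86], [-0.3, 2.09], [-1.38, 1.24], [0.06, 2.45], [-1.56, 4.7], [0.09, 2.05], [-2.69, 2.69]. Speed limits (rad/s): [2.57, 2.57, 3.14, 3.14, 3.14, 3.14, 3.14].

### API

Orientations are given as a rotation vector (axis times angle).
In Python, from bench import ctrl gives the robot as it stands. The module is installed in compiled form; this text tells all that it offers.
- The arm moves only by the tool carry_out, never from a script. Its argument "steps" is a list of rows, each a list of 7 numbers: the turn, a rotation vector about the world's x, y, z in degrees, then the shift along the world's x, y, z in cm, then the opening, from 0 (shut) to 1 (fully open). A call has 1 to 12 rows; each row is the pose to reach, as a shift and turn from the pose commanded when the call began; what a row does not reach only later rows make up. A row lasts 1/10 s, in which the tool goes at most 50 mm and 8.59 degrees, less where a joint would pass 70% of its speed; a pose out of reach is approached as far as the arm can. A call with a gripper value outside its range is refused whole. The fingers move at their own pace and stop on an object; "squeeze" is the grip in N (left out, the last holds). Time passes only in rows, so rows that repeat a pose let the fingers close. It gives the time, the measured TCP pose, the force, the opening and the grip force at its end, in the units of the state.
- ctrl.get_state(): the state, without advancing time (a new reading comes with each control period).
- ctrl.get_image(name): name is "scene" or "top" or "wrist"; returns a dict with "pixels" (420x560x3 uint8, red, green, blue), "camera_matrix" (3x3 intrinsics, pixels), "cam_to_world" (4x4, takes a point from camera to world coordinates); the wrist camera has in their place "T_tool_cam" (4x4, takes a point from camera to tool coordinates, whose origin is the TCP and whose axes are the flange's). Camera axes: x right, y down, z forward; pixel columns grow to the right and rows downward; lengths in m; the calibration is good to about 2 mm. A picture is of the moment at which its call begins: read the wrist's pose just before it. There is no depth.
- ctrl.close_job(): hands the job in; it is judged then, once.
The state is a dict: "time": time; "joint_positions": joint angles; "qd": joint speeds; "joint_torque": joint torques, N m; "position": TCP position; "tool_rot": TCP orientation; "ft_force": force on the tool from outside, world axes, zero at the start; "torque": the same for the moment, N m; "grip_width": opening from 0.0 (shut) to 1.0 (fully open); "grip_force": force on a finger pad.
Only numpy, scipy, OpenCV 4.12 (cv2) and the standard library are available. Lean on these libraries where they do the work, as an engineer would, in place of code of your own. Each camera call takes 0.05 s, during which the arm holds its last target. There are 200 camera calls.

### The job

Book in the blue flask carrier: slide it onto the yellow-cornered spot in front of the scanner, square to it and with the bar label towards its nose, then squeeze the orange trigger fully against the grip between your fingers, hold it for about a second and let it spring back. Then slide the carrier to the white-cornered spot at the dock, label facing away from the dock, push it square and flush against the dock's face, centred on the spot, and press the green button all the way down once it is there. Keep the carrier flat on the bench all the time (slide it, never lift it), and leave the other things on the bench where they are.

Things in the scene. Friction and masses are not known exactly. Their poses are not given: they have to be found in the camera images.
- carrier: the only loose blue thing: a blue block 150 long (x) x 64 wide (y) x 45 high (mm), about 0.4 kg, with four small stoppered flasks fixed in a row along it, their tops 72 mm above the bench. Origin: centre of the underside; z up. It can be pinched across its 64 mm width from above, or pushed. A white bar label is on its -y long side; that side roughly faces the scanner side at the start
- label (a point): centre of the bar label, on the carrier's -y side face, 22.5 mm up
- scanner: scanner gun clamped lying on its side on a small stand, fixed to the bench; place and yaw vary. Origin on the bench under its barrel. The barrel lies along its y, the nose pointing to its +y (nose face at y = +64 mm); barrel 64 wide, from 43 to 99 mm high; base plate 110 x 150 x 10 under the barrel (x -50 to 60, y -95 to 55). The grip and the trigger stick out from the barrel towards its -x
- scan_spot (a point): on the bench in front of the nose, 200 mm along +y from the scanner's origin: centre of a spot with four yellow corner marks (162 x 76 mm, the carrier's outline). x, y axes as the scanner's; the carrier belongs here with its x axis along the scanner's x and its label on the -y side (towards the nose)
- scan_grip: the fixed pistol grip of the scanner: a grey bar 110 long, 30 thick (y) and 32 high. Origin: centre of its barrel end, 71 mm above the bench; it runs to its -x; axes as the scanner's. Its back face is at y = -15 mm, the trigger is on its +y side. The space round grip and trigger is free from above and below (55 mm to the bench)
- squeeze_point (a point): where to centre a pinch from above that closes along the scanner's y: 54 mm out along the grip, 71 mm above the bench; at rest, grip back to trigger front is 55 to 65 mm wide here (trigger tip is the widest), about 43 mm when squeezed
- trigger_pad (a point): front of the orange trigger (62 long, 26 high, 9 thick), 45 mm from its upright hinge pin, which is next to the barrel; the trigger moves about that pin towards the grip
- trigger (a joint): angle of the trigger: 0 = sprung out at rest, 0.30 rad = fully squeezed, lying parallel to the grip; takes about 6 N
- dock: loading dock: white module 200 (x) x 90 (y) x 45 high (mm), fixed to the bench; place and yaw vary. Origin: centre of the underside. Its face with the blue stripe is its -y side (y = -45 mm); a screen and the green button are on top
- dock_spot (a point): on the bench in front of the dock's face, 77 mm along -y from its origin: where the carrier's origin is when the carrier stands flush against the face and centred; four white corner marks show it. The carrier's x axis must then lie along the dock's x, its label side facing away from the dock
- load_button (a joint): travel of the green push button: 0 = up, 0.007 m = fully down; sprung, about 5 N
- load_button_top (a point): centre of the top of the green button (38 mm across, in a black housing) on top of the dock; pressed straight down
- empty_rack: bystander: grey empty rack 150 x 64 x 45 mm, origin at the underside
- flask: bystander: upright glass flask, 58 mm across and 120 high, origin at the underside
- jar: bystander: amber jar with white cap, 64 mm across, 80 high, origin at the underside
- wash_bottle: bystander: white bottle with red cap, 68 mm across, 150 high, origin at the underside
- mouse: bystander: black computer mouse 105 x 60 x 34 mm, origin at the underside
- tip_box: bystander: green box 120 x 85 x 55 mm, origin at the underside
- calculator: bystander: grey desk calculator 150 x 80 x 18 mm, origin at the underside
Mind the look-alikes: they are no part of the job. Several things have the shape of the carrier; the one meant has the colours described above.

How it is judged:
By the outcome, as a careful person would: the job done as asked, in the order asked, and still so for the second after the job is handed in, with the robot touching nothing.
It also fails if it takes over 72 s, if anything falls off the work surface, if the arm or the gripper's body presses on something with over 40 N, if the wrist force passes 120 N, or if a joint passes its speed limit or range.

## Working session

There is one attempt and no reset: what is moved stays moved. The work goes in short steps, Python scripts to look and compute and a tool call to move; the robot and the scene stay as the last step left them, time stands still between calls to the robot, and variables do not carry over. Pictures are saved under pics/ and viewed, at most 10 in all, crops included, and the job is handed in when it is done.

Besides the shell and the picture viewer there is one more tool, called by a JSON object that holds its "api" and its "payload". carry_out: Moves the arm, as the interface text tells. Its arguments: {"type":"object","properties":{"steps":{"type":"array","items":{"type":"array","items":{"type":"number"}}},"squeeze":{"type":"number"}},"required":["steps"]}

```bash
mkdir -p pics
cat > h.py <<'E'
import numpy as np, cv2
from bench import ctrl
def grab(n):
    d=ctrl.get_image(n); return np.array(d["pixels"]),np.array(d["camera_matrix"]),np.array(d["cam_to_world"])
def ray(px,K,T,z):
    px=np.atleast_2d(px).astype(float)
    d=np.c_[px,np.ones(len(px))]@np.linalg.inv(K).T@T[:3,:3].T
    o=T[:3,3]; return o+d*((z-o[2])/d[:,2])[:,None]
def proj(P,K,T):
    c=(np.atleast_2d(P)-T[:3,3])@T[:3,:3]; u=c@K.T; return u[:,:2]/u[:,2:]
E
python3 - <<'E'
from h import *
s=ctrl.get_state();print({k:np.round(v,3) for k,v in s.items()})
for n in("top","scene"):
    i,K,T=grab(n);cv2.imwrite(f"pics/{n}0.png",i[:,:,::-1]);np.savez(f"{n}0.npz",i=i,K=K,T=T);print(n,K.round(1).tolist(),T.round(3).tolist())
E
```

```text
{'time': np.float64(0.0), 'joint_positions': array([ 1.21 ,  0.322, -0.07 ,  1.452,  0.023,  1.371, -0.057]), 'qd': array([ 0.   , -0.001,  0.001, -0.001, -0.001,  0.   ,  0.   ]), 'joint_torque': array([ 1.0000e-03, -4.9128e+01, -4.0400e-01, -3.1253e+01, -6.4000e-02,
        4.4000e-02,  0.0000e+00]), 'position': array([ 0.238, -0.604,  0.221]), 'tool_rot': array([-3.085e+00, -5.850e-01,  1.000e-03]), 'ft_force': array([ 0.378,  0.242, -0.238]), 'torque': array([-0.005,  0.011,  0.033]), 'grip_force': np.float64(0.0), 'grip_width': np.float64(1.001)}
top [[501.2, 0.0, 273.3], [0.0, 501.2, 216.1], [0.0, 0.0, 1.0]] [[-0.013, -0.992, 0.122, 0.338], [-1.0, 0.015, 0.021, 0.014], [-0.022, -0.122, -0.992, 1.415], [0.0, 0.0, 0.0, 1.0]]
scene [[544.8, 0.0, 279.3], [0.0, 544.8, 206.8], [0.0, 0.0, 1.0]] [[0.769, 0.429, -0.473, 1.208], [0.639, -0.519, 0.568, -0.774], [-0.002, -0.739, -0.673, 1.021], [0.0, 0.0, 0.0, 1.0]]
```

View pics/top0.png

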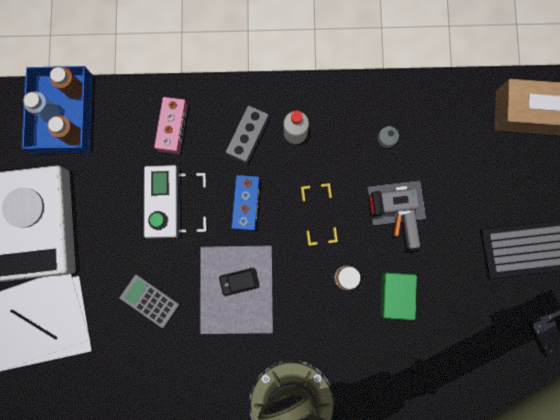

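View pics/scene0.png

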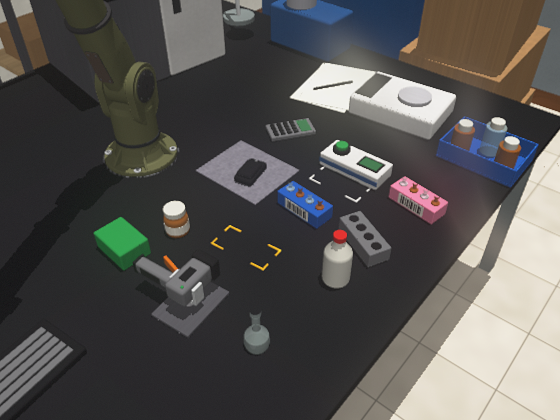

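The top view shows the carrier at about (246,203) with its label to the right. The yellow spot is at (320,214), the scanner at (400,205) with its nose to the left, the dock at (161,202), the white marks at (193,203), and the button at (157,220). The scene view agrees.

```bash
cat >> h.py <<'E'
def box(n,lohi,roi,z,data=None,hull=False):
    i,K,T=data if data else grab(n)
    hsv=cv2.cvtColor(i,cv2.COLOR_RGB2HSV); m=cv2.inRange(hsv,*map(np.array,lohi))
    u0,u1,v0,v1=roi; k=np.zeros_like(m);k[v0:v1,u0:u1]=m[v0:v1,u0:u1]
    v,u=np.nonzero(k); P=ray(np.c_[u,v],K,T,z)[:,:2]
    (c,(w,h),a)=cv2.minAreaRect((P*1000).astype(np.float32))
    if w<h: w,h,a=h,w,a-90
    a=(a+90)%180-90   # angle of long axis from world x
    return dict(n=len(u),c=np.round(c,1),size=(round(w,1),round(h,1)),ang=round(a,2),mean=(P.mean(0)*1000).round(1),uv=(u.min(),u.max(),v.min(),v.max()))
YEL=((18,120,120),(35,255,255));BLU=((102,130,60),(120,255,255));WHT=((0,0,130),(180,60,255));GRN=((55,150,60),(80,255,255));ORA=((5,170,150),(16,255,255))
E
python3 - <<'E'
from h import *
L=lambda n:(lambda d:(d['i'],d['K'],d['T']))(np.load(n+'0.npz'))
t,s=L('top'),L('scene')
print('spot top',box(0,YEL,(295,345,175,255),0,t)); print('spot sc',box(0,YEL,(205,290,220,275),0,s))
print('carrier',box(0,BLU,(225,268,170,235),.045,t))
print('whitemarks',box(0,WHT,(181,212,168,238),0,t))
print('white sc',box(0,WHT,(305,372,165,205),0,s))
print('dock top',box(0,WHT,(140,180,160,242),.045,t))
print('button',box(0,GRN,(140,175,205,235),.055,t));print('button sc',box(0,GRN,(330,355,138,155),.055,s))
print('trigger',box(0,ORA,(390,408,205,240),.071,t))
# base plate / barrel
for r in (t,):
    c=cv2.resize(r[0][165:285,330:450],(720,720),interpolation=cv2.INTER_CUBIC)
a=cv2.resize(t[0][165:265,355:435],(400,500),interpolation=cv2.INTER_CUBIC)
b=cv2.resize(t[0][155:245,135:265],(400,277),interpolation=cv2.INTER_CUBIC)
o=np.zeros((500,800,3),np.uint8);o[:,:400]=a;o[:277,400:]=b;cv2.imwrite('pics/c1.png',o[:,:,::-1])
for n,p in dict(bottle=(297,117),flask=(389,136),jar=(348,278),rack=(247,135),mouse=(239,282),tip=(400,296)).items(): print(n,ray(p,t[1],t[2],{'bottle':.15,'flask':.06,'jar':.08,'rack':.045,'mouse':.034,'tip':.055}[n]).round(3))
E
```

```text
spot top {'n': 229, 'c': array([517.5, -86.2]), 'size': (169.7, 83.8), 'ang': 6.06, 'mean': array([516. , -86.3]), 'uv': (np.int64(301), np.int64(337), np.int64(183), np.int64(245))}
spot sc {'n': 193, 'c': array([518.6, -84.8]), 'size': (169.5, 83.9), 'ang': 5.97, 'mean': array([521.6, -84.3]), 'uv': (np.int64(211), np.int64(280), np.int64(225), np.int64(270))}
carrier {'n': 1069, 'c': array([547.1, 119.9]), 'size': (155.0, 68.1), 'ang': -5.31, 'mean': array([546.1, 120.6]), 'uv': (np.int64(231), np.int64(259), np.int64(175), np.int64(230))}
whitemarks {'n': 134, 'c': array([557.1, 272.5]), 'size': (168.5, 69.4), 'ang': 0.57, 'mean': array([553.9, 253. ]), 'uv': (np.int64(181), np.int64(205), np.int64(173), np.int64(231))}
white sc {'n': 332, 'c': array([558. , 279.5]), 'size': (199.5, 168.7), 'ang': 39.6, 'mean': array([564.4, 324.8]), 'uv': (np.int64(306), np.int64(371), np.int64(165), np.int64(202))}
dock top {'n': 1556, 'c': array([555.2, 357.6]), 'size': (200.1, 87.3), 'ang': 1.09, 'mean': array([550.3, 356.8]), 'uv': (np.int64(144), np.int64(175), np.int64(165), np.int64(237))}
button {'n': 2, 'c': array([495.8, 347.6]), 'size': (14.7, 0.0), 'ang': -21.17, 'mean': array([495.8, 347.6]), 'uv': (np.int64(161), np.int64(163), np.int64(219), np.int64(224))}
button sc {'n': 29, 'c': array([492.3, 375.8]), 'size': (30.0, 20.8), 'ang': 34.55, 'mean': array([491.8, 375.7]), 'uv': (np.int64(336), np.int64(346), np.int64(142), np.int64(146))}
trigger {'n': 39, 'c': array([ 474.6, -291.3]), 'size': (54.3, 8.3), 'ang': -10.48, 'mean': array([ 472.9, -291.2]), 'uv': (np.int64(395), np.int64(400), np.int64(215), np.int64(235))}
bottle [[ 0.753 -0.025  0.15 ]]
flask [[ 0.724 -0.281  0.06 ]]
jar [[ 0.336 -0.153  0.08 ]]
rack [[0.738 0.113 0.045]]
mouse [[0.328 0.139 0.034]]
tip [[ 0.286 -0.293  0.055]]
```

View pics/c1.png

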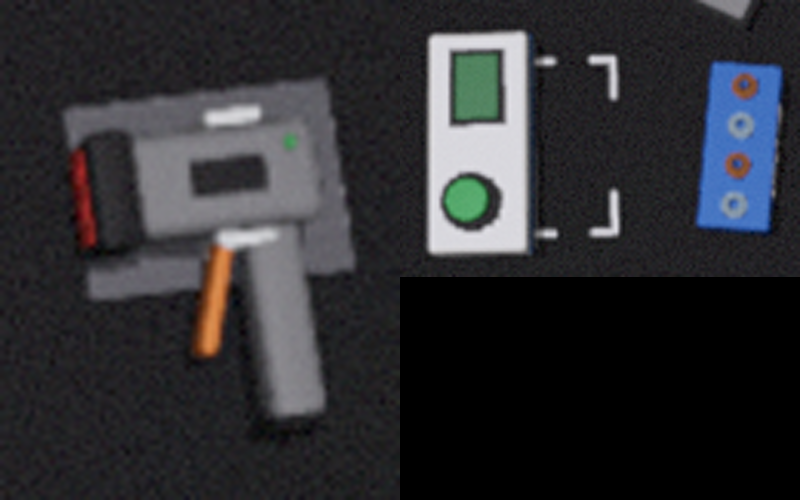

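Yellow spot: (518,-85.5) mm, yaw 6.0°. Both views agree to 1.5 mm. Carrier: (547,120), yaw -5.3°. The crop shows the dock's face to the right, the button in light green at crop (466,200), and the grip running down at crop (285,330). I'll move to the carrier now.

{"api": "carry_out", "payload": {"steps": [[0,0,-10,26,35.5,0,1],[0,0,-20,26,35.5,0,1],[0,0,-27,26,35.5,0,1],[0,0,-27,26,35.5,0,1],[0,0,-27,26,35.5,0,1],[0,0,-27,26,35.5,0,1],[0,0,-27,26,35.5,0,1],[0,0,-27,26,35.5,0,1],[0,0,-27,26,35.5,0,1],[0,0,-27,31,72.4,0,1],[0,0,-27,31,72.4,0,1],[0,0,-27,31,72.4,0,1]]}}

```text
time: 1.3
position: [0.5178, -0.0992, 0.2222]
tool_rot: [-3.138, 0.152, 0.001]
ft_force: [1.0, -0.1, 0.2]
grip_width: 0.999
grip_force: 0.0
```

Run:
```python
from h import *
L=lambda n:(lambda d:(d['i'],d['K'],d['T']))(np.load(n+'0.npz'))
t,s=L('top'),L('scene')
G=((60,90,110),(80,255,255))
def cen(d,roi):
    i=cv2.cvtColor(d[0],cv2.COLOR_RGB2HSV);m=cv2.inRange(i,*map(np.array,G));u0,u1,v0,v1=roi
    v,u=np.nonzero(m[v0:v1,u0:u1]);return np.array([(u.min()+u.max())/2+u0,(v.min()+v.max())/2+v0]),len(u),u.max()-u.min()
a=cen(t,(140,175,205,235));b=cen(s,(328,355,136,160));print(a,b)
print(t[0][220,157],cv2.cvtColor(t[0],cv2.COLOR_RGB2HSV)[220,157])
for z in(.045,.05,.055,.06,.065): print(z,ray(a[0],t[1],t[2],z).round(4),ray(b[0],s[1],s[2],z).round(4))
# grip: grey pixels below barrel
g=cv2.cvtColor(t[0],cv2.COLOR_RGB2GRAY)
for v in range(222,246,3):
    r=g[v,400:425].astype(int); u=np.nonzero(r>85)[0]+400; 
    if len(u): print(v,u.min(),u.max(),ray([[u.min()-.5,v],[u.max()+.5,v]],t[1],t[2],.087)[:,:2].round(4).tolist())
st=ctrl.get_state();print(st['position'],st['tool_rot'],st['joint_positions'].round(2))
```

```text
(array([156. , 219.5]), 145, np.int64(12)) (array([341.5, 144.5]), 78, np.int64(11))
[ 90 172 112] [ 68 122 172]
0.045 [[0.5028 0.3669 0.045 ]] [[0.4873 0.3868 0.045 ]]
0.05 [[0.5022 0.3656 0.05  ]] [[0.491  0.3809 0.05  ]]
0.055 [[0.5016 0.3643 0.055 ]] [[0.4947 0.3749 0.055 ]]
0.06 [[0.501 0.363 0.06 ]] [[0.4984 0.369  0.06  ]]
0.065 [[0.5004 0.3617 0.065 ]] [[0.5021 0.363  0.065 ]]
222 406 415 [[0.4809, -0.309], [0.4805, -0.3353]]
225 406 416 [[0.4729, -0.3086], [0.4725, -0.3375]]
228 407 416 [[0.4649, -0.3109], [0.4645, -0.3372]]
231 407 417 [[0.4569, -0.3105], [0.4565, -0.3394]]
234 408 417 [[0.4489, -0.3128], [0.4485, -0.339]]
237 408 418 [[0.441, -0.3124], [0.4406, -0.3413]]
240 409 418 [[0.433, -0.3147], [0.4326, -0.3409]]
243 410 419 [[0.4251, -0.3169], [0.4247, -0.3431]]
[ 0.51784745 -0.09923174  0.22215805] [-3.13790999e+00  1.51635392e-01  1.08180123e-03] [ 0.56  0.08 -0.44  1.74  0.04  1.33 -1.56]
```

{"api": "carry_out", "payload": {"steps": [[0,0,0,2.9,22,0,1],[0,0,0,2.9,22,0,1],[0,0,0,2.9,22,0,1],[0,0,0,2.9,22,0,1],[0,0,0,2.9,22,0,1],[0,0,0,2.9,22,-11,1],[0,0,0,2.9,22,-11,1],[0,0,0,2.9,22,-11,1]]}}

```text
time: 2.1
position: [0.5424, 0.1176, 0.1067]
tool_rot: [3.136, -0.15, -0.017]
ft_force: [0.4, -0.6, -0.8]
grip_width: 1.002
grip_force: 0.0
```

Run:
```python
from h import *
s=ctrl.get_state(); w=ctrl.get_image("wrist"); i=np.array(w['pixels']); K=np.array(w['camera_matrix'])
cv2.imwrite('pics/w1.png',i[:,:,::-1]);print(s['position'],s['tool_rot'],K.tolist(),np.array(w['T_tool_cam']).round(3).tolist())
```

```text
[0.54242076 0.11762547 0.10671813] [ 3.13563028 -0.15021839 -0.01711207] [[352.14772591003776, 0.0, 282.645015099391], [0.0, 352.14772591003776, 206.99227074446233], [0.0, 0.0, 1.0]] [[0.001, -0.968, -0.252, 0.069], [1.0, 0.001, -0.001, 0.0], [0.002, -0.252, 0.968, -0.163], [0.0, 0.0, 0.0, 1.0]]
```

View pics/w1.png

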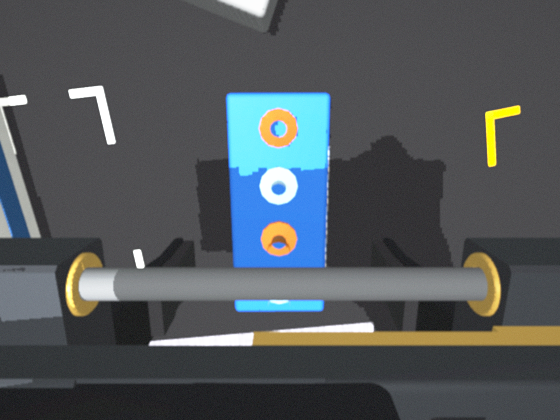

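The wrist view shows the carrier centred between the fingers (columns 229–330, middle 280) and parallel to them. I'll go down and close.

{"api": "carry_out", "payload": {"steps": [[0,0,0,0,0,-5,1],[0,0,0,0,0,-8,1],[0,0,0,0,0,-9.8,1],[0,0,0,0,0,-9.8,1],[0,0,0,0,0,-9.8,1],[0,0,0,0,0,-9.8,0.6],[0,0,0,0,0,-9.8,0.6],[0,0,0,0,0,-9.8,0.6],[0,0,0,0,0,-9.8,0.6],[0,0,0,0,0,-9.8,0.6]], "squeeze": 20}}

```text
time: 3.15
position: [0.5477, 0.1191, 0.0154]
tool_rot: [-3.138, 0.151, -0.002]
ft_force: [-0.5, 0.0, 4.4]
grip_width: 0.732
grip_force: 20.0
```

```bash
cat >> h.py <<'E'
def car(roi,n='top'): return box(n,BLU,roi,.045)
def st():
    s=ctrl.get_state(); from scipy.spatial.transform import Rotation as R
    x=R.from_rotvec(s['tool_rot']).as_matrix()
    print('t',round(float(s['time']),2),'pos',s['position'].round(4),'yaw',np.degrees(np.arctan2(x[1,0],x[0,0])).round(2),'tilt',x[:2,2].round(3),'F',s['ft_force'].round(1),'w',round(float(s['grip_width']),3),'g',round(float(s['grip_force']),1))
E
python3 -c "
from h import *
st();print(car((220,275,165,240)))"
```

```text
t 3.15 pos [0.5477 0.1191 0.0154] yaw -5.52 tilt [0.001 0.   ] F [-0.5  0.   4.4] w 0.732 g 20.0
{'n': 15, 'c': array([547.9, 119.2]), 'size': (161.7, 8.9), 'ang': -27.69, 'mean': array([570.5, 108. ]), 'uv': (np.int64(231), np.int64(259), np.int64(176), np.int64(228))}
```

{"api": "carry_out", "payload": {"steps": [[0,0,1,-0.3,-2,0,0.6],[0,0,2.5,-0.6,-4.5,0,0.6],[0,0,4,-1,-7,0,0.6],[0,0,5.5,-1.4,-9.5,0,0.6],[0,0,7,-1.8,-12,0,0.6],[0,0,8.5,-2.1,-14.5,0,0.6],[0,0,10,-2.5,-17,0,0.6],[0,0,11,-2.8,-19,0,0.6],[0,0,11.5,-2.9,-20.4,0,0.6],[0,0,11.5,-2.9,-20.4,0,0.6],[0,0,11.5,-2.9,-20.4,0,0.6],[0,0,11.5,-2.9,-20.4,0,0.6]]}}

```text
time: 4.4
position: [0.5187, -0.0876, 0.0155]
tool_rot: [3.134, 0.161, 0.002]
ft_force: [-0.9, -4.8, 6.2]
grip_width: 0.736
grip_force: 20.0
```

```bash
python3 -c "
from h import *
st()"
```

```text
t 4.4 pos [ 0.5187 -0.0876  0.0155] yaw 5.88 tilt [ 0.001 -0.003] F [-0.9 -4.8  6.2] w 0.736 g 20.0
```

{"api": "carry_out", "payload": {"steps": [[0,0,0.1,0,0.15,0,0.6],[0,0,0.1,0,0.15,0,0.6],[0,0,0.1,0,0.15,0,0.6],[0,0,0.1,0,0.15,0,1],[0,0,0.1,0,0.15,0,1],[0,0,0.1,0,0.15,0,1],[0,0,0.1,0,0.15,4,1],[0,0,0.1,0,0.15,9,1],[0,0,0.1,0,0.15,13,1],[0,0,0.1,0,-5,13,1],[0,0,0.1,-3,-10,13,1],[0,0,0.1,-5,-15,13,1]]}}

```text
time: 5.6
position: [0.4726, -0.2236, 0.1447]
tool_rot: [3.137, 0.17, 0.0]
ft_force: [-0.2, -0.1, 0.5]
grip_width: 0.998
grip_force: 0.0
```

{"api": "carry_out", "payload": {"steps": [[0,0,0,0,-5,0,1],[0,0,0,0,-7.6,0,1],[0,0,0,0,-7.6,0,1],[0,0,0,0,-7.6,0,1]]}}

```text
time: 6.0
position: [0.4731, -0.2984, 0.144]
tool_rot: [-3.136, -0.165, 0.001]
ft_force: [0.2, 1.1, 0.4]
grip_width: 1.002
grip_force: 0.0
```

Run:
```python
from h import *
st()
for n,r in(('top',(290,350,170,260)),('scene',(190,300,190,290))):
    d=grab(n);print(box(n,BLU,r,.045,d));print(box(n,YEL,r,0,d))
    cv2.imwrite(f'pics/{n}2.png',d[0][:,:,::-1])
    np.savez(n+'2.npz',i=d[0])
    if n=='top': a=d[0]
    else: b=d[0]
w=np.array(ctrl.get_image('wrist')['pixels']);st()
o=np.zeros((600,800,3),np.uint8);o[:320,:400]=cv2.resize(a[150:270,280:430],(400,320));o[:300,400:]=cv2.resize(b[180:330,130:330],(400,300));o[300:,400:]=cv2.resize(w,(400,300))
cv2.imwrite('pics/m2.png',o[:,:,::-1])
```

```text
t 6.0 pos [ 0.4731 -0.2984  0.144 ] yaw 6.04 tilt [-0.001  0.002] F [0.2 1.1 0.4] w 1.002 g 0.0
{'n': 1057, 'c': array([518.5, -84.5]), 'size': (154.4, 67.0), 'ang': 6.27, 'mean': array([516.8, -83.7]), 'uv': (np.int64(305), np.int64(333), np.int64(183), np.int64(240))}
{'n': 178, 'c': array([517.5, -86.4]), 'size': (170.0, 83.7), 'ang': 6.21, 'mean': array([499. , -82.9]), 'uv': (np.int64(301), np.int64(337), np.int64(183), np.int64(245))}
{'n': 1209, 'c': array([534.2, -98.4]), 'size': (172.4, 95.0), 'ang': 6.48, 'mean': array([539. , -95.4]), 'uv': (np.int64(215), np.int64(276), np.int64(217), np.int64(265))}
{'n': 117, 'c': array([519.5, -84.4]), 'size': (168.5, 83.7), 'ang': 5.67, 'mean': array([ 545.7, -102.8]), 'uv': (np.int64(211), np.int64(280), np.int64(238), np.int64(270))}
t 6.15 pos [ 0.4739 -0.2969  0.1444] yaw 6.25 tilt [-0.     0.001] F [ 0.2 -0.1 -0.4] w 1.0 g 0.0
```

View pics/m2.png

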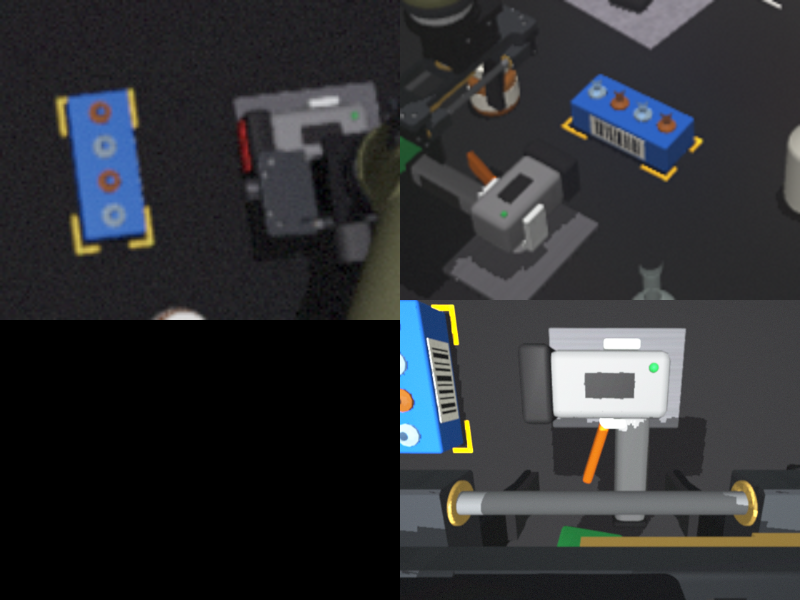

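The carrier sits on the spot within about 1 mm, with its label towards the nose. The wrist view shows the grip at columns 616–648 and rows 420–522, and the trigger tip at (587,482). Next I'll work out their positions.

Run:
```python
from h import *
from scipy.spatial.transform import Rotation as R
s=ctrl.get_state();w=ctrl.get_image('wrist');K=np.array(w['camera_matrix']);i=np.array(w['pixels'])
T=np.eye(4);T[:3,:3]=R.from_rotvec(s['tool_rot']).as_matrix();T[:3,3]=s['position'];T=T@np.array(w['T_tool_cam'])
yaw=np.radians(6.05);o=np.array([.539,-.2844])
def sc(P): d=P[:,:2]-o; return np.c_[d@[np.cos(yaw),np.sin(yaw)],d@[-np.sin(yaw),np.cos(yaw)]]*1000
f=lambda n,uv,z:print(n,ray(uv,K,T,z)[:,:2].round(4).tolist(),'scanner',sc(ray(uv,K,T,z)).round(1).tolist())
g=i.max(2).astype(int)
for v in(190,210,230,250):
    r=g[v];u=np.nonzero(r[295:352]>100)[0]+295; print(v,u.min(),u.max())
    f('grip',[[u.min()-.5,v],[u.max()+.5,v]],.087)
f('gripend',[[325,310]],.087)
m=cv2.inRange(cv2.cvtColor(i,cv2.COLOR_RGB2HSV),*map(np.array,((5,170,120),(18,255,255))));m[:,:240]=0;m[:,310:]=0;m[:170]=0;m[275:]=0
v,u=np.nonzero(m)
for vv in range(v.min(),v.max()+1,12): k=u[v==vv]; f(f'trig {vv} {k.min()} {k.max()}',[[k.min()-.5,vv],[k.max()+.5,vv]],.084)
k=u[v==v.max()];f('tip',[[k.mean(),v.max()]],.084)
f('barrel side',[[280,165]],.099)
```

```text
190 304 347
grip [[0.4975, -0.3075], [0.5006, -0.3354]] scanner [[-43.7, -18.6], [-43.6, -46.7]]
210 304 345
grip [[0.4843, -0.3091], [0.4873, -0.3362]] scanner [[-57.0, -18.8], [-56.8, -46.1]]
230 303 344
grip [[0.4707, -0.3102], [0.4738, -0.3377]] scanner [[-70.6, -18.4], [-70.5, -46.1]]
250 303 343
grip [[0.4567, -0.3119], [0.4598, -0.3391]] scanner [[-84.7, -18.7], [-84.5, -46.1]]
gripend [[0.4139, -0.3331]] scanner [[-129.5, -35.3]]
trig 174 279 279 [[0.5055, -0.2905], [0.5056, -0.2911]] scanner [[-34.0, -2.5], [-33.9, -3.1]]
trig 186 275 290 [[0.4974, -0.2887], [0.4986, -0.299]] scanner [[-41.8, 0.1], [-41.7, -10.3]]
trig 198 271 286 [[0.4892, -0.287], [0.4904, -0.2973]] scanner [[-49.8, 2.7], [-49.7, -7.7]]
trig 210 267 282 [[0.4809, -0.2852], [0.482, -0.2956]] scanner [[-57.9, 5.4], [-57.8, -5.2]]
trig 222 264 278 [[0.4724, -0.284], [0.4735, -0.2939]] scanner [[-66.2, 7.4], [-66.1, -2.5]]
trig 234 260 274 [[0.4638, -0.2821], [0.4649, -0.2921]] scanner [[-74.6, 10.2], [-74.5, 0.1]]
trig 246 257 270 [[0.455, -0.2809], [0.4561, -0.2903]] scanner [[-83.2, 12.3], [-83.1, 2.8]]
tip [[0.4483, -0.286]] scanner [[-90.4, 8.0]]
barrel side [[0.5134, -0.2907]] scanner [[-26.1, -3.6]]
```

{"api": "carry_out", "payload": {"steps": [[0,0,0,-1.2,-1.6,0,1],[0,0,0,-1.2,-1.6,0,1],[0,0,0,-1.2,-1.6,-3,1],[0,0,0,-1.2,-1.6,-6,1],[0,0,0,-1.2,-1.6,-9.2,1],[0,0,0,-1.2,-1.6,-9.2,1],[0,0,0,-1.2,-1.6,-9.2,1]]}}

```text
time: 6.9
position: [0.4618, -0.314, 0.0529]
tool_rot: [-3.136, -0.168, 0.0]
ft_force: [0.4, -0.3, 0.0]
grip_width: 1.004
grip_force: 0.0
```

```bash
python3 -c "
from h import *
st()"
```

```text
t 6.9 pos [ 0.4618 -0.314   0.0529] yaw 6.13 tilt [-0.     0.001] F [ 0.4 -0.3  0. ] w 1.004 g 0.0
```

{"api": "carry_out", "payload": {"steps": [[0,0,0,0,0,0,0.75],[0,0,0,0,-0.2,0,0.6],[0,0,0,0,-0.45,0,0.4],[0,0,0,0,-0.45,0,0.4],[0,0,0,0,-0.45,0,0.4],[0,0,0,0,-0.45,0,0.4]], "squeeze": 20}}

```text
time: 7.5
position: [0.4608, -0.3186, 0.0525]
tool_rot: [-3.136, -0.167, 0.002]
ft_force: [-2.3, 4.0, 1.3]
grip_width: 0.538
grip_force: 2.0
```

Run:
```python
from h import *
st();w=np.array(ctrl.get_image('wrist')['pixels']);cv2.imwrite('pics/w3.png',w[150:330,180:420,::-1]);st()
```

```text
t 7.5 pos [ 0.4608 -0.3186  0.0525] yaw 6.1 tilt [-0.001  0.001] F [-2.3  4.   1.3] w 0.538 g 2.0
t 7.55 pos [ 0.4609 -0.3196  0.0524] yaw 6.1 tilt [-0.001 -0.001] F [ 0.7 -1.1 -3.1] w 0.496 g 11.8
```

View pics/w3.png

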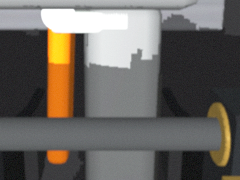

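The width is now 0.496 × 87 = 43 mm, and the picture shows the trigger (columns 48–72) upright, parallel to the grip. I'll hold it.

{"api": "carry_out", "payload": {"steps": [[0,0,0,0,0,0,0.4],[0,0,0,0,0,0,0.4],[0,0,0,0,0,0,0.4],[0,0,0,0,0,0,0.4],[0,0,0,0,0,0,0.4],[0,0,0,0,0,0,0.4],[0,0,0,0,0,0,0.4],[0,0,0,0,0,0,0.4],[0,0,0,0,0,0,0.4],[0,0,0,0,0,0,0.4],[0,0,0,0,0,0,0.4]]}}

```text
time: 8.65
position: [0.4609, -0.3197, 0.0524]
tool_rot: [3.137, 0.166, -0.001]
ft_force: [-4.7, -0.8, -0.7]
grip_width: 0.494
grip_force: 20.0
```

{"api": "carry_out", "payload": {"steps": [[0,0,0,0,0.2,0,1],[0,0,0,0,0.5,0,1],[0,0,0,0,0.6,0,1],[0,0,0,0,0.6,0,1],[0,0,0,0,0.6,0,1],[0,0,0,0,0.6,3,1],[0,0,0,0,0.6,7,1],[0,0,0,0,0.6,10,1],[0,0,0,2,5,10,1],[0,0,0,3,10,10,1],[0,0,0,4,15,10,1],[0,0,0,5.7,20,10,1]]}}

```text
time: 9.85
position: [0.5172, -0.1224, 0.1533]
tool_rot: [3.136, 0.165, 0.002]
ft_force: [1.2, -0.0, -0.6]
grip_width: 1.004
grip_force: 0.0
```

{"api": "carry_out", "payload": {"steps": [[0,0,0,0,3.3,0,1],[0,0,0,0,3.3,0,1],[0,0,0,0,3.3,0,1],[0,0,0,0,3.3,0,1]]}}

```text
time: 10.25
position: [0.5169, -0.0927, 0.1527]
tool_rot: [3.136, 0.163, 0.001]
ft_force: [-0.6, -0.7, 0.1]
grip_width: 1.0
grip_force: 0.0
```

Run:
```python
from h import *
st();d=grab('scene')
print(box(0,ORA,(150,190,245,290),.071,d), box(0,BLU,(190,300,190,290),.045,d))
i=np.load('scene0.npz');print(box(0,ORA,(150,190,245,290),.071,(i['i'],i['K'],i['T'])))
```

```text
t 10.25 pos [ 0.5169 -0.0927  0.1527] yaw 5.95 tilt [ 0.    -0.001] F [-0.6 -0.7  0.1] w 1.0 g 0.0
{'n': 64, 'c': array([ 466. , -282.8]), 'size': (51.8, 8.7), 'ang': -8.52, 'mean': array([ 466.9, -282.7]), 'uv': (np.int64(164), np.int64(177), np.int64(256), np.int64(269))} {'n': 1168, 'c': array([534.3, -98.7]), 'size': (172.4, 94.4), 'ang': 6.48, 'mean': array([540.4, -96. ]), 'uv': (np.int64(215), np.int64(276), np.int64(217), np.int64(265))}
{'n': 64, 'c': array([ 466. , -282.8]), 'size': (51.8, 8.7), 'ang': -8.52, 'mean': array([ 466.9, -282.7]), 'uv': (np.int64(164), np.int64(177), np.int64(256), np.int64(269))}
```

The trigger image is the same as before the squeeze, so it has sprung back. The carrier hasn't moved. I'll grip it again.

{"api": "carry_out", "payload": {"steps": [[0,0,0,0.15,0.65,0,1],[0,0,0,0.15,0.65,-5,1],[0,0,0,0.15,0.65,-9,1],[0,0,0,0.15,0.65,-12,1],[0,0,0,0.15,0.65,-13.8,1],[0,0,0,0.15,0.65,-13.8,1],[0,0,0,0.15,0.65,-13.8,0.6],[0,0,0,0.15,0.65,-13.8,0.6],[0,0,0,0.15,0.65,-13.8,0.6],[0,0,0,0.15,0.65,-13.8,0.6],[0,0,0,0.15,0.65,-13.8,0.6],[0,0,0,0.15,0.65,-13.8,0.6]]}}

```text
time: 11.5
position: [0.5193, -0.0851, 0.0158]
tool_rot: [3.136, 0.166, 0.003]
ft_force: [-0.6, -1.7, 6.0]
grip_width: 0.738
grip_force: 20.0
```

```bash
python3 -c "
from h import *
st()"
```

```text
t 11.5 pos [ 0.5193 -0.0851  0.0158] yaw 6.07 tilt [ 0.002 -0.001] F [-0.6 -1.7  6. ] w 0.738 g 20.0
```

{"api": "carry_out", "payload": {"steps": [[0,0,-0.2,0.2,1.5,0,0.6],[0,0,-0.5,0.5,4,0,0.6],[0,0,-1,0.8,7,0,0.6],[0,0,-1.5,1.1,10,0,0.6],[0,0,-2,1.5,13,0,0.6],[0,0,-2.5,1.8,16,0,0.6],[0,0,-3,2.2,19,0,0.6],[0,0,-3.5,2.5,22,0,0.6],[0,0,-4,2.9,25,0,0.6],[0,0,-4.5,3.2,28,0,0.6],[0,0,-5,3.5,30.5,0,0.6],[0,0,-5.2,3.7,32,0,0.6]]}}

```text
time: 12.7
position: [0.556, 0.2357, 0.0158]
tool_rot: [3.139, 0.025, 0.002]
ft_force: [-1.6, -8.7, 12.7]
grip_width: 0.73
grip_force: 20.0
```

{"api": "carry_out", "payload": {"steps": [[0,0,0,0.1,0.8,0,0.6],[0,0,0,0.1,1.1,0,0.6],[0,0,0,0.1,1.1,0,0.6],[0,0,0,0.1,1.1,0,0.6]]}}

```text
time: 13.1
position: [0.5573, 0.2453, 0.0158]
tool_rot: [3.14, 0.023, 0.002]
ft_force: [-0.2, -3.5, 9.2]
grip_width: 0.735
grip_force: 20.0
```

```bash
python3 -c "
from h import *
st()"
```

```text
t 13.1 pos [0.5573 0.2453 0.0158] yaw 0.84 tilt [ 0.001 -0.002] F [-0.2 -3.5  9.2] w 0.735 g 20.0
```

{"api": "carry_out", "payload": {"steps": [[0,0,0,0,0,0,1],[0,0,0,0,0,0,1],[0,0,0,0,0,0,1],[0,0,0,0,0,5,1],[0,0,0,0,0,10,1],[0,0,0,0,0,14,1],[0,0,8,0,-5,14,1],[0,0,16,0,-10,14,1],[0,0,24,0,-14,14,1],[0,0,32,0,-14,14,1],[0,0,40,0,-14,14,1],[0,0,48,0,-14,14,1]]}}

```text
time: 14.3
position: [0.5561, 0.106, 0.1543]
tool_rot: [-2.857, -1.306, 0.001]
ft_force: [0.4, 0.1, 0.2]
grip_width: 0.998
grip_force: 0.0
```

{"api": "carry_out", "payload": {"steps": [[0,0,8,0,0,0,1],[0,0,16,0,0,0,1],[0,0,24,0,0,0,1],[0,0,32,0,0,0,1],[0,0,40,0,0,0,1],[0,0,42,0,0,0,1],[0,0,42,0,0,0,1],[0,0,42,0,0,0,1]]}}

```text
time: 15.1
position: [0.5561, 0.1066, 0.1544]
tool_rot: [-2.205, -2.237, 0.0]
ft_force: [-0.6, -0.1, -0.1]
grip_width: 1.003
grip_force: 0.0
```

Run:
```python
from h import *
st();d=grab('top');e=grab('scene')
print(box(0,BLU,(180,225,165,240),.045,d),box(0,WHT,(143,178,160,242),.045,d))
# dock ends (x extent), carrier ends per column
o=np.zeros((600,800,3),np.uint8);o[:400]=cv2.resize(d[0][155:250,130:320],(800,400),interpolation=cv2.INTER_CUBIC);o[400:,:400]=cv2.resize(e[0][120:220,280:480],(400,200))
cv2.imwrite('pics/m4.png',o[:,:,::-1]);np.savez('top4.npz',i=d[0],K=d[1],T=d[2]);np.savez('scene4.npz',i=e[0],K=e[1],T=e[2])
```

```text
t 15.1 pos [0.5561 0.1066 0.1544] yaw 90.83 tilt [-0.  0.] F [-0.6 -0.1 -0.1] w 1.003 g 0.0
{'n': 1050, 'c': array([555.9, 245.2]), 'size': (152.8, 67.2), 'ang': 0.13, 'mean': array([554.1, 246.3]), 'uv': (np.int64(188), np.int64(212), np.int64(173), np.int64(227))} {'n': 1554, 'c': array([555.2, 357.6]), 'size': (200.2, 87.3), 'ang': 1.09, 'mean': array([550.3, 356.8]), 'uv': (np.int64(144), np.int64(175), np.int64(165), np.int64(237))}
```

View pics/m4.png

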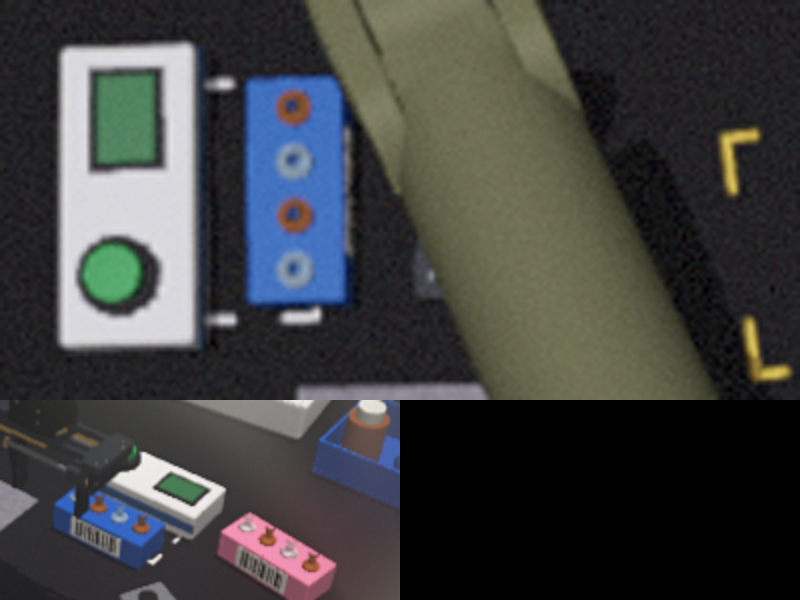

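The carrier is square in front of the dock. Mark stubs on its dock side show at crop (222,84) and (222,320). Next I'll fit edge lines for the dock's yaw and centre.

```bash
cat > edges.py <<'E'
from h import *
def cross(p,lev,rising):   # subpixel crossing positions of level
    k=np.nonzero((p[:-1]<lev)&(p[1:]>=lev) if rising else (p[:-1]>=lev)&(p[1:]<lev))[0]
    return k+(lev-p[k])/(p[k+1]-p[k])
def line(im,K,T,z,rows,c0,c1,lev,rising,axis):
    pts=[]
    for r in rows:
        p=(im[r,c0:c1] if axis=='h' else im[c0:c1,r]).astype(float); x=cross(p,lev,rising)
        if len(x): a=x[0]+c0; pts.append((a,r) if axis=='h' else (r,a))
    P=ray(np.array(pts),K,T,z)[:,:2]*1000
    vx,vy,x0,y0=cv2.fitLine(P.astype(np.float32),cv2.DIST_HUBER,0,.01,.01).ravel()
    if abs(vx)>abs(vy): return 'yaw %.2f'%np.degrees(np.arctan(vy/vx)),(x0.round(1),y0.round(1))
    return 'yaw %.2f'%-np.degrees(np.arctan(vx/vy)),(x0.round(1),y0.round(1))
def report(i,K,T,cu):
    R=i[:,:,0]; B=i[:,:,2]
    print('dock far',line(R,K,T,.045,range(170,234),138,150,90,True,'h'))
    print('dock face',line(R,K,T,.045,range(170,234),172,183,90,False,'h'))
    print('dock +x end',line(R,K,T,.045,range(148,174),158,170,90,True,'v'))
    print('dock -x end',line(R,K,T,.045,range(148,174),230,245,90,False,'v'))
    a,b=cu
    S=B.astype(int)
    print('car dockside',line(S,K,T,.045,range(178,224),a-8,a+8,110,True,'h'))
    print('car label side',line(S,K,T,.045,range(178,224),b-8,b+9,110,False,'h'))
    print('car +x',line(S,K,T,.045,range(a+4,b-4),166,180,110,True,'v'))
    print('car -x',line(S,K,T,.045,range(a+4,b-4),220,236,110,False,'v'))
E
python3 - <<'E'
from edges import *
d=np.load('top4.npz');i,K,T=d['i'],d['K'],d['T'];report(i,K,T,(189,212))
g=i.min(2).astype(int)
for r in((180,188,170,178),(180,188,226,236),(194,210,226,236)):
    u0,u1,v0,v1=r;w=np.clip(g[v0:v1,u0:u1]-70,0,None);v,u=np.mgrid[v0:v1,u0:u1];c=[(w*u).sum()/w.sum(),(w*v).sum()/w.sum()];print('mark',c,ray(c,K,T,0)[0].round(4))
d=np.load('top0.npz');i=d['i'];g=i.min(2).astype(int)
for r in((190,210,168,190),(190,210,214,238)):
    u0,u1,v0,v1=r;w=np.clip(g[v0:v1,u0:u1]-70,0,None);v,u=np.mgrid[v0:v1,u0:u1];c=[(w*u).sum()/w.sum(),(w*v).sum()/w.sum()];print('corner',c,ray(c,K,T,0)[0].round(4))
E
```

```text
dock far ('yaw 0.88', (np.float32(553.9), np.float32(403.2)))
dock face ('yaw 0.91', (np.float32(572.1), np.float32(311.2)))
dock +x end ('yaw 1.61', (np.float32(656.6), np.float32(352.1)))
dock -x end ('yaw 0.85', (np.float32(453.5), np.float32(355.3)))
car dockside ('yaw 1.07', (np.float32(557.2), np.float32(278.6)))
car label side ('yaw 0.92', (np.float32(550.2), np.float32(212.2)))
car +x ('yaw 0.29', (np.float32(632.5), np.float32(242.3)))
car -x ('yaw -0.31', (np.float32(481.2), np.float32(242.9)))
mark [np.float64(182.6079365079365), np.float64(174.43968253968254)] [0.6379 0.3033 0.    ]
mark [np.float64(182.9151724137931), np.float64(230.42275862068965)] [0.4757 0.3009 0.    ]
mark [np.float64(201.22921497184498), np.float64(229.8098708181517)] [0.4766 0.2486 0.    ]
corner [np.float64(202.28868952258892), np.float64(177.72332585709708)] [0.6273 0.2463 0.    ]
corner [np.float64(202.8541880592636), np.float64(225.69047968314507)] [0.4884 0.244  0.    ]
```

Dock yaw is 0.9° and the carrier's is 1.0°. Carrier x is centred on the spot within about 1 mm. Next I'll come down behind the label side with the fingers spread along x and push.

{"api": "carry_out", "payload": {"steps": [[0,0,0,0.1,4,0,1],[0,0,0,0.1,7.4,0,1],[0,0,0,0.1,7.4,-5,1],[0,0,0,0.1,7.4,-9,1],[0,0,0,0.1,7.4,-12,1],[0,0,0,0.1,7.4,-14,1],[0,0,0,0.1,7.4,-14,1],[0,0,0,0.1,8.5,-14,1],[0,0,0,0.1,9.3,-14,1],[0,0,0,0.1,9.6,-14,1],[0,0,0,0.1,10,-14,1],[0,0,0,0.1,10.4,-14,1]]}}

```text
time: 16.4
position: [0.5581, 0.21, 0.0154]
tool_rot: [2.204, 2.236, 0.0]
ft_force: [1.2, -2.3, 1.7]
grip_width: 0.997
grip_force: 1.4
```

```bash
python3 -c "
from h import *
st()"
```

```text
t 16.4 pos [0.5581 0.21   0.0154] yaw 90.83 tilt [ 0.002 -0.001] F [ 1.2 -2.3  1.7] w 0.997 g 1.4
```

Contact. Pushing on in small steps.

{"api": "carry_out", "payload": {"steps": [[0,0,0,0,0.5,0,1],[0,0,0,0,1,0,1],[0,0,0,0,1.5,0,1],[0,0,0,-0.1,1.9,0,1],[0,0,0,-0.1,2.2,0,1],[0,0,0,-0.1,2.4,0,1],[0,0,0,-0.1,2.4,0,1]]}}

```text
time: 17.1
position: [0.556, 0.2352, 0.0145]
tool_rot: [-2.203, -2.238, -0.001]
ft_force: [0.4, -0.5, 0.4]
grip_width: 0.995
grip_force: 0.4
```

```bash
python3 -c "
from h import *
st()"
```

```text
t 17.1 pos [0.556  0.2352 0.0145] yaw 90.9 tilt [-0.     0.001] F [ 0.4 -0.5  0.4] w 0.995 g 0.4
```

{"api": "carry_out", "payload": {"steps": [[0,0,0,0,0.2,0,1],[0,0,0,0,0.3,0,1],[0,0,0,0,0.4,0,1],[0,0,0,0,0.5,0,1],[0,0,0,0,0.5,0,1]]}}

```text
time: 17.6
position: [0.556, 0.2369, 0.0144]
tool_rot: [2.204, 2.236, -0.006]
ft_force: [-2.5, -6.2, 4.5]
grip_width: 1.001
grip_force: 3.5
```

```bash
python3 -c "
from h import *
st()"
```

```text
t 17.6 pos [0.556  0.2369 0.0144] yaw 90.81 tilt [-0.001 -0.004] F [-2.5 -6.2  4.5] w 1.001 g 3.5
```

{"api": "carry_out", "payload": {"steps": [[0,0,0,0,0.2,0,1],[0,0,0,0,0.4,0,1],[0,0,0,0,0.4,0,1],[0,0,0,0,0.4,0,1]]}}

```text
time: 18.0
position: [0.556, 0.2368, 0.0143]
tool_rot: [2.203, 2.232, -0.015]
ft_force: [-4.4, -14.4, 9.2]
grip_width: 0.998
grip_force: 7.2
```

```bash
python3 -c "
from edges import *
st();d=grab('top');np.savez('top5.npz',i=d[0],K=d[1],T=d[2])
print(box(0,BLU,(165,225,165,240),.045,d))"
```

```text
t 18.0 pos [0.556  0.2368 0.0143] yaw 90.74 tilt [-0.003 -0.011] F [ -4.4 -14.4   9.2] w 0.998 g 7.2
{'n': 122, 'c': array([506. , 298.8]), 'size': (56.1, 19.4), 'ang': 0.62, 'mean': array([502.3, 301. ]), 'uv': (np.int64(177), np.int64(184), np.int64(208), np.int64(228))}
```

The push is against the dock (14 N, no further motion). I'll back off and look.

{"api": "carry_out", "payload": {"steps": [[0,0,0,0,-1,0,1],[0,0,0,0,-3,0,1],[0,0,0,0,-6,0,1],[0,0,0,0,-7,5,1],[0,0,0,0,-7,10,0],[0,0,0,0,-10,14,0],[0,0,0,0,-12,14,0],[0,0,0,0,-12,14,0],[0,0,0,0,-12,14,0]]}}

```text
time: 18.95
position: [0.5559, 0.1242, 0.1541]
tool_rot: [-2.204, -2.237, -0.001]
ft_force: [-0.4, 0.2, -0.2]
grip_width: 0.632
grip_force: 0.0
```

Run:
```python
from edges import *
st();d=grab('top');e=grab('scene');report(*d,(177,201))
o=np.zeros((600,800,3),np.uint8);o[:400]=cv2.resize(d[0][155:250,130:320],(800,400),interpolation=cv2.INTER_CUBIC);o[400:,:400]=cv2.resize(e[0][120:220,280:480],(400,200))
cv2.imwrite('pics/m6.png',o[:,:,::-1])
```

```text
t 18.95 pos [0.5559 0.1242 0.1541] yaw 90.85 tilt [-0.     0.001] F [-0.4  0.2 -0.2] w 0.632 g 0.0
dock far ('yaw 0.87', (np.float32(559.3), np.float32(403.3)))
dock face ('yaw 1.07', (np.float32(567.6), np.float32(311.8)))
dock +x end ('yaw 1.61', (np.float32(656.6), np.float32(352.1)))
dock -x end ('yaw 0.80', (np.float32(453.4), np.float32(358.0)))Traceback (most recent call last):
  File "<stdin>", line 2, in <module>
  File "edges.py", line 22, in report
    print('car dockside',line(S,K,T,.045,range(178,224),a-8,a+8,110,True,'h'))
                         ~~~~^^^^^^^^^^^^^^^^^^^^^^^^^^^^^^^^^^^^^^^^^^^^^^^^
  File "edges.py", line 10, in line
    P=ray(np.array(pts),K,T,z)[:,:2]*1000
      ~~~^^^^^^^^^^^^^^^^^^^^^
  File "h.py", line 7, in ray
    d=np.c_[px,np.ones(len(px))]@np.linalg.inv(K).T@T[:3,:3].T
      ~~~~~~~~~~~~~~~~~~~~~~~~~~^~~~~~~~~~~~~~~~~~~
ValueError: matmul: Input operand 1 has a mismatch in its core dimension 0, with gufunc signature (n?,k),(k,m?)->(n?,m?) (size 3 is different from 1)
```

Run:
```python
from edges import *
d=grab('top');e=grab('scene');i,K,T=d;S=i[:,:,2].astype(int)-0
print(box(0,BLU,(172,215,165,240),.045,d))
R=i[:,:,0]
print('label side',line(S,K,T,.045,range(178,224),192,212,110,False,'h'))
print('+x',line(S,K,T,.045,range(181,197),166,180,110,True,'v'))
print('-x',line(S,K,T,.045,range(181,197),220,236,110,False,'v'))
o=np.zeros((600,800,3),np.uint8);o[:400]=cv2.resize(d[0][155:250,130:320],(800,400),interpolation=cv2.INTER_CUBIC);o[400:,:400]=cv2.resize(e[0][120:220,280:480],(400,200))
cv2.imwrite('pics/m6.png',o[:,:,::-1])
```

```text
{'n': 984, 'c': array([563.7, 277. ]), 'size': (173.0, 64.3), 'ang': 0.62, 'mean': array([551.7, 278.3]), 'uv': (np.int64(177), np.int64(200), np.int64(167), np.int64(228))}
label side ('yaw 1.11', (np.float32(560.3), np.float32(248.7)))
+x ('yaw -3.07', (np.float32(630.8), np.float32(279.0)))
-x ('yaw -0.26', (np.float32(479.0), np.float32(272.5)))
```

View pics/m6.png

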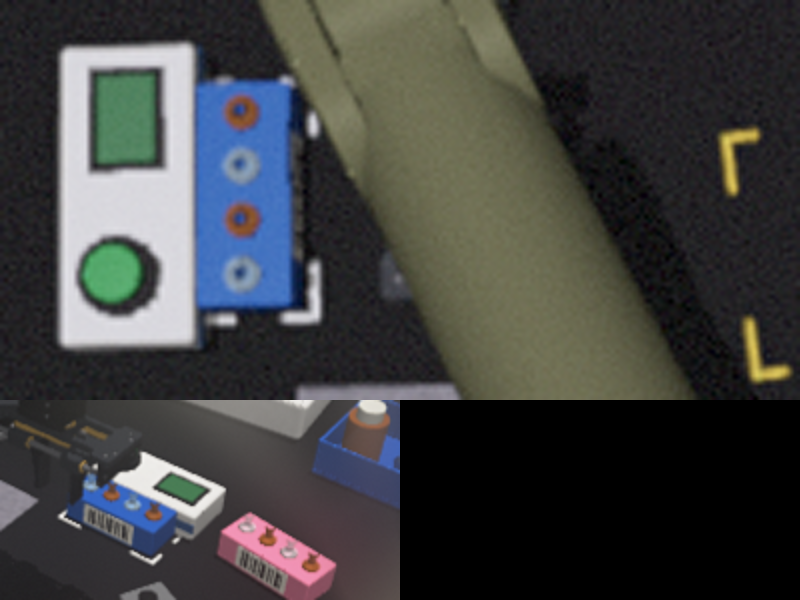

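The carrier is flush with the dock (label side yaw 1.1°, dock 0.9–1.1°, label facing away). It slid about 2 mm to -x during the push: its ends are at 630.8 and 479.0, centre 554.9, against a wanted 556.5. I'll nudge its -x end with the shut fingers.

{"api": "carry_out", "payload": {"steps": [[0,0,0,-4,3,0,0],[0,0,0,-8,6,0,0],[0,0,0,-12.1,9,0,0],[0,0,0,-12.1,13,0,0],[0,0,0,-12.1,15.8,0,0],[0,0,0,-12.1,15.8,0,0],[0,0,0,-12.1,15.8,-5,0],[0,0,0,-12.1,15.8,-9,0],[0,0,0,-12.1,15.8,-13.7,0],[0,0,0,-12.1,15.8,-13.7,0],[0,0,0,-11,15.8,-13.7,0],[0,0,0,-10,15.8,-13.7,0]]}}

```text
time: 20.35
position: [0.4589, 0.2825, 0.0198]
tool_rot: [2.203, 2.237, 0.006]
ft_force: [0.1, 0.8, -0.3]
grip_width: 0.006
grip_force: 0.0
```

{"api": "carry_out", "payload": {"steps": [[0,0,0,0.3,0,0,0],[0,0,0,0.5,0,0,0],[0,0,0,0.7,0,0,0],[0,0,0,0.8,0,0,0],[0,0,0,0.8,0,0,0]]}}

```text
time: 20.85
position: [0.4643, 0.2815, 0.0178]
tool_rot: [2.204, 2.238, 0.0]
ft_force: [1.3, 0.2, 0.1]
grip_width: 0.005
grip_force: 0.0
```

```bash
cat > cx.py <<'E'
from edges import *
def cx():
    i,K,T=grab('top');S=i[:,:,2].astype(int)
    print('label side',line(S,K,T,.045,range(180,206),192,212,110,False,'h'))
    print('+x',line(S,K,T,.045,range(186,197),171,180,110,True,'v'))
    print('-x',line(S,K,T,.045,range(181,197),220,236,110,False,'v'))
    print('gap px rows', S[172:180,188].tolist())
E
python3 -c "
from cx import *
st();cx()"
```

```text
t 20.85 pos [0.4643 0.2815 0.0178] yaw 90.88 tilt [ 0. -0.] F [1.3 0.2 0.1] w 0.005 g 0.0
label side ('yaw -0.42', (np.float32(571.8), np.float32(249.5)))
+x ('yaw -1.11', (np.float32(630.3), np.float32(272.0)))Traceback (most recent call last):
  File "<string>", line 3, in <module>
    st();cx()
         ~~^^
  File "cx.py", line 6, in cx
    print('-x',line(S,K,T,.045,range(181,197),220,236,110,False,'v'))
               ~~~~^^^^^^^^^^^^^^^^^^^^^^^^^^^^^^^^^^^^^^^^^^^^^^^^^
  File "edges.py", line 10, in line
    P=ray(np.array(pts),K,T,z)[:,:2]*1000
      ~~~^^^^^^^^^^^^^^^^^^^^^
  File "h.py", line 7, in ray
    d=np.c_[px,np.ones(len(px))]@np.linalg.inv(K).T@T[:3,:3].T
      ~~~~~~~~~~~~~~~~~~~~~~~~~~^~~~~~~~~~~~~~~~~~~
ValueError: matmul: Input operand 1 has a mismatch in its core dimension 0, with gufunc signature (n?,k),(k,m?)->(n?,m?) (size 3 is different from 1)
```

{"api": "carry_out", "payload": {"steps": [[0,0,0,0.1,0,0,0],[0,0,0,0.2,0,0,0],[0,0,0,0.2,0,0,0],[0,0,0,0.2,0,0,0]]}}

```text
time: 21.3
position: [0.4663, 0.2815, 0.0175]
tool_rot: [-2.204, -2.238, 0.0]
ft_force: [-0.3, 0.2, 0.1]
grip_width: 0.008
grip_force: 0.0
```

```bash
sed -i "/'-x'/d" cx.py; python3 -c "
from cx import *
st();cx();st()"
```

```text
t 21.3 pos [0.4663 0.2815 0.0175] yaw 90.87 tilt [-0. -0.] F [-0.3  0.2  0.1] w 0.008 g 0.0
label side ('yaw -0.46', (np.float32(572.9), np.float32(249.5)))
+x ('yaw -0.99', (np.float32(630.3), np.float32(272.0)))
gap px rows [27, 58, 147, 189, 191, 160, 74, 41]
t 21.35 pos [0.4662 0.2815 0.0176] yaw 90.88 tilt [-0. -0.] F [ 0.3 -0.7  0.2] w 0.01 g 0.0
```

{"api": "carry_out", "payload": {"steps": [[0,0,0,0.1,0,0,0],[0,0,0,0.1,0,0,0],[0,0,0,0.1,0,0,0]]}}

```text
time: 21.65
position: [0.4673, 0.2815, 0.0176]
tool_rot: [2.204, 2.238, -0.0]
ft_force: [0.5, -0.2, -0.7]
grip_width: 0.007
grip_force: 0.0
```

```bash
python3 -c "
from cx import *
st();e=grab('scene');d=grab('top');st()
o=np.zeros((600,800,3),np.uint8);o[:,:480]=cv2.resize(e[0][130:205,315:375],(480,600),interpolation=cv2.INTER_CUBIC);o[:400,480:]=cv2.resize(d[0][160:245,145:213],(320,400),interpolation=cv2.INTER_CUBIC)
cv2.imwrite('pics/m7.png',o[:,:,::-1])"
```

```text
t 21.65 pos [0.4673 0.2815 0.0176] yaw 90.87 tilt [ 0. -0.] F [ 0.5 -0.2 -0.7] w 0.007 g 0.0
t 21.75 pos [0.4673 0.2815 0.0176] yaw 90.87 tilt [ 0. -0.] F [-0.7 -0.   0.2] w 0.005 g 0.0
```

View pics/m7.png

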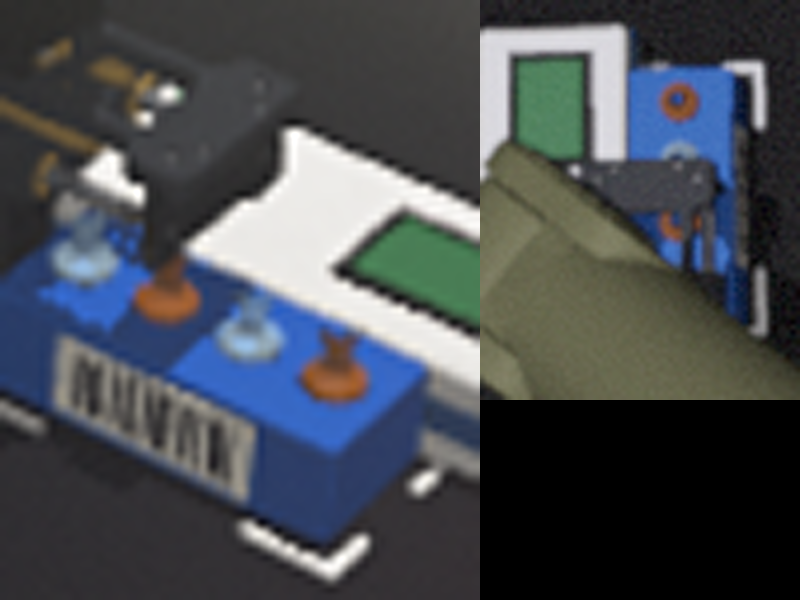

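The pictures show the carrier on its marks and flush; the fingers are hidden at its -x end. I'll measure the +x end using the blue-minus-red channel, before and now.

```bash
cat > cx.py <<'E'
from edges import *
def ed(i,K,T,ur,tag):
    S=i[:,:,2].astype(int)-i[:,:,0]
    print(tag,'+x',line(S,K,T,.045,ur,168,182,60,True,'v'))
def cx(ur=range(181,194)):
    d=grab('top'); ed(*d,ur,'now'); return d
E
python3 - <<'E'
from cx import *
st();cx()
i=cv2.imread('pics/m6.png')[:400,:,::-1]; # crop 800x400 of 190x95
d=np.load('top4.npz');ed(d['i'],d['K'],d['T'],range(192,208),'before push')
d5=np.load('top5.npz');S=d5['i'][:,:,2].astype(int)-d5['i'][:,:,0];print(S[170:182,186])
b=cv2.resize(i,(190,95),interpolation=cv2.INTER_AREA);f=np.zeros((420,560,3),np.uint8);f[155:250,130:320]=b;ed(f,d['K'],d['T'],range(181,194),'m6')
E
```

```text
t 21.75 pos [0.4673 0.2815 0.0176] yaw 90.87 tilt [ 0. -0.] F [-0.7 -0.   0.2] w 0.005 g 0.0
now +x ('yaw 3.65', (np.float32(630.0), np.float32(280.1)))
before push +x ('yaw 0.76', (np.float32(632.7), np.float32(249.3)))
[-24 -26 -21 -23 -24 -24 -25 -26 -24 -26 -26 -26]
m6 +x ('yaw 3.60', (np.float32(630.2), np.float32(279.3)))
```

{"api": "carry_out", "payload": {"steps": [[0,0,0,0.1,0,0,0],[0,0,0,0.2,0,0,0],[0,0,0,0.2,0,0,0],[0,0,0,0.2,0,0,0]]}}

```text
time: 22.2
position: [0.4693, 0.2815, 0.0176]
tool_rot: [-2.205, -2.238, 0.0]
ft_force: [1.0, 0.6, -0.3]
grip_width: 0.004
grip_force: 0.0
```

```bash
python3 -c "
from cx import *
st();cx()"
```

```text
t 22.2 pos [0.4693 0.2815 0.0176] yaw 90.87 tilt [-0.  0.] F [ 1.   0.6 -0.3] w 0.004 g 0.0
now +x ('yaw 3.43', (np.float32(630.1), np.float32(281.3)))
```

{"api": "carry_out", "payload": {"steps": [[0,0,0,0.1,0,0,0],[0,0,0,0.2,0,0,0],[0,0,0,0.2,0,0,0],[0,0,0,0.2,0,0,0]]}}

```text
time: 22.65
position: [0.4708, 0.2815, 0.0175]
tool_rot: [-2.204, -2.238, 0.001]
ft_force: [-1.9, 0.9, 1.2]
grip_width: 0.005
grip_force: 1.3
```

```bash
python3 -c "
from cx import *
st();cx()"
```

```text
t 22.65 pos [0.4708 0.2815 0.0175] yaw 90.89 tilt [-0.001 -0.   ] F [-1.9  0.9  1.2] w 0.005 g 1.3
now +x ('yaw 2.99', (np.float32(630.3), np.float32(280.1)))
```

Contact at about x = 0.4706. I'll push 2 mm further.

{"api": "carry_out", "payload": {"steps": [[0,0,0,0.1,0,0,0],[0,0,0,0.15,0,0,0],[0,0,0,0.2,0,0,0],[0,0,0,0.2,0,0,0],[0,0,0,0.2,0,0,0]]}}

```text
time: 23.2
position: [0.4735, 0.2815, 0.0176]
tool_rot: [2.204, 2.238, 0.001]
ft_force: [-0.6, -0.8, -0.9]
grip_width: 0.006
grip_force: 0.5
```

```bash
python3 -c "
from cx import *
st();cx()"
```

```text
t 23.2 pos [0.4735 0.2815 0.0176] yaw 90.87 tilt [0. 0.] F [-0.6 -0.8 -0.9] w 0.006 g 0.5
now +x ('yaw -0.83', (np.float32(633.7), np.float32(281.3)))
```

{"api": "carry_out", "payload": {"steps": [[0,0,0,-1.5,0,0,0],[0,0,0,-2.5,0,5,0],[0,0,0,-2.5,0,10,0],[0,0,0,-2.5,0,13.7,0],[0,0,0,1,-4,13.7,0],[0,0,0,4.5,-8,13.7,1],[0,0,0,8.3,-11,13.7,1],[0,0,0,8.3,-15,13.7,1],[0,0,0,8.3,-15,13.7,1],[0,0,0,8.3,-15,13.7,1],[0,0,0,8.3,-15,13.7,1]]}}

```text
time: 24.35
position: [0.5561, 0.1328, 0.1549]
tool_rot: [2.202, 2.24, 0.002]
ft_force: [-0.7, -0.0, -0.8]
grip_width: 0.465
grip_force: 0.0
```

Run:
```python
from cx import *
st();i,K,T=cx(range(181,191))
S=i[:,:,2].astype(int)-i[:,:,0]; R=i[:,:,0]
print('-x',line(S,K,T,.045,range(181,197),220,236,60,False,'v'))
print('label side',line(S,K,T,.045,range(180,224),190,210,60,False,'h'))
print('dock face',line(R,K,T,.045,range(180,224),172,183,120,False,'h'))
```

```text
t 24.35 pos [0.5561 0.1328 0.1549] yaw 90.96 tilt [0.001 0.001] F [-0.7 -0.  -0.8] w 0.465 g 0.0
now +x ('yaw -1.01', (np.float32(633.7), np.float32(286.1)))
-x ('yaw -0.24', (np.float32(480.9), np.float32(280.6)))
label side ('yaw 2.33', (np.float32(549.3), np.float32(248.4)))
dock face ('yaw 1.02', (np.float32(553.1), np.float32(312.5)))
```

{"api": "carry_out", "payload": {"steps": [[0,0,0,0.1,4,0,1],[0,0,0,0.1,7,0,1],[0,0,0,0.1,7,-5,1],[0,0,0,0.1,7,-10,1],[0,0,0,0.1,7,-13.8,1],[0,0,0,0.1,7,-13.8,1],[0,0,0,0.1,9,-13.8,1],[0,0,0,0.1,10,-13.8,1],[0,0,0,0.1,10.4,-13.8,1],[0,0,0,0.1,10.7,-13.8,1],[0,0,0,0.1,10.9,-13.8,1],[0,0,0,0.1,10.9,-13.8,1]]}}

```text
time: 25.6
position: [0.5583, 0.237, 0.0177]
tool_rot: [2.203, 2.233, -0.005]
ft_force: [-2.5, -7.3, 5.6]
grip_width: 0.999
grip_force: 3.5
```

```bash
python3 -c "
from h import *
st()"
```

```text
t 25.6 pos [0.5583 0.237  0.0177] yaw 90.79 tilt [ 0.001 -0.006] F [-2.5 -7.3  5.6] w 0.999 g 3.5
```

{"api": "carry_out", "payload": {"steps": [[0,0,0,0,0.2,0,1],[0,0,0,0,0.4,0,1],[0,0,0,0,0.4,0,1],[0,0,0,0,0,0,1],[0,0,0,0,-1.5,0,1],[0,0,0,0,-4,0,1],[0,0,0,0,-6,5,1],[0,0,0,0,-8,10,0],[0,0,0,0,-11,13.8,0],[0,0,0,0,-12,13.8,0],[0,0,0,0,-12,13.8,0],[0,0,0,0,-12,13.8,0]]}}

```text
time: 26.8
position: [0.5569, 0.1205, 0.1543]
tool_rot: [-2.205, -2.238, -0.0]
ft_force: [0.4, 0.3, -0.5]
grip_width: 0.631
grip_force: 0.0
```

```bash
cat > m.py <<'E'
from cx import *
st();i,K,T=cx(range(181,191))
S=i[:,:,2].astype(int); R=i[:,:,0]
print('-x',line(S-R,K,T,.045,range(181,197),220,236,60,False,'v'),line(S,K,T,.045,range(181,197),220,236,110,False,'v'))
print('label side',line(S,K,T,.045,range(178,224),192,212,110,False,'h'))
E
python3 m.py
```

```text
t 26.8 pos [0.5569 0.1205 0.1543] yaw 90.85 tilt [-0.  0.] F [ 0.4  0.3 -0.5] w 0.631 g 0.0
now +x ('yaw -0.81', (np.float32(633.7), np.float32(286.1)))
-x ('yaw -0.20', (np.float32(480.7), np.float32(272.5))) ('yaw -0.37', (np.float32(481.9), np.float32(277.8)))
label side ('yaw 1.11', (np.float32(547.7), np.float32(248.4)))
```

Now flush and square (1.1°), with x centred within about 1 mm. On to the button.

{"api": "carry_out", "payload": {"steps": [[0,0,0,0,4,0,0],[0,0,0,-1,9,0,0],[0,0,0,-3,14,0,0],[0,0,0,-4,18,0,0],[0,0,0,-5,22,0,0],[0,0,0,-5.6,24.2,0,0],[0,0,0,-5.6,24.2,0,0],[0,0,0,-5.6,24.2,-4,0],[0,0,0,-5.6,24.2,-7.5,0],[0,0,0,-5.6,24.2,-7.5,0],[0,0,0,-5.6,24.2,-7.5,0]]}}

```text
time: 27.95
position: [0.5008, 0.3622, 0.0791]
tool_rot: [-2.203, -2.238, 0.003]
ft_force: [-0.3, 0.5, 1.1]
grip_width: 0.005
grip_force: 0.0
```

```bash
python3 -c "
from h import *
st()"
```

```text
t 27.95 pos [0.5008 0.3622 0.0791] yaw 90.89 tilt [-0.002 -0.001] F [-0.3  0.5  1.1] w 0.005 g 0.0
```

{"api": "carry_out", "payload": {"steps": [[0,0,0,0,0,-0.5,0],[0,0,0,0,0,-0.9,0],[0,0,0,0,0,-1.2,0],[0,0,0,0,0,-1.5,0],[0,0,0,0,0,-1.7,0],[0,0,0,0,0,-1.9,0],[0,0,0,0,0,-1.9,0]]}}

```text
time: 28.65
position: [0.5019, 0.3628, 0.0615]
tool_rot: [2.204, 2.238, 0.002]
ft_force: [0.4, -0.7, 5.9]
grip_width: 0.008
grip_force: 3.1
```

```bash
python3 -c "
from h import *
st()"
```

```text
t 28.65 pos [0.5019 0.3628 0.0615] yaw 90.87 tilt [0.001 0.   ] F [ 0.4 -0.7  5.9] w 0.008 g 3.1
```

{"api": "carry_out", "payload": {"steps": [[0,0,0,0,0,-0.2,0],[0,0,0,0,0,-0.4,0],[0,0,0,0,0,-0.5,0],[0,0,0,0,0,-0.6,0],[0,0,0,0,0,-0.6,0]]}}

```text
time: 29.15
position: [0.502, 0.363, 0.0608]
tool_rot: [2.202, 2.235, 0.001]
ft_force: [-8.8, -10.0, 36.9]
grip_width: 0.006
grip_force: 18.6
```

```bash
python3 -c "
from h import *
st()"
```

```text
t 29.15 pos [0.502  0.363  0.0608] yaw 90.86 tilt [ 0.003 -0.002] F [ -8.8 -10.   36.9] w 0.006 g 18.6
```

The button has bottomed out: stiff at z = 0.0608 after 5–6 N of spring force. I'll lift off and check everything.

{"api": "carry_out", "payload": {"steps": [[0,0,0,0,0,0,0],[0,0,0,0,0,3,0],[0,0,0,0,0,8,0],[0,0,0,0,0,12,0],[0,0,0,0,-5,12,0],[0,0,0,0,-10,12,0],[0,0,0,2,-15,12,0],[0,0,0,4,-20,12,0],[0,0,0,5,-25,12,0],[0,0,0,5,-25,12,0],[0,0,0,5,-25,12,0]]}}

```text
time: 30.25
position: [0.5516, 0.1096, 0.1739]
tool_rot: [-2.21, -2.232, 0.002]
ft_force: [0.0, 1.5, 0.2]
grip_width: 0.005
grip_force: 0.0
```

```bash
python3 m.py; python3 -c "
from h import *
d=grab('top');cv2.imwrite('pics/f.png',d[0][:,:,::-1])"
```

```text
t 30.25 pos [0.5516 0.1096 0.1739] yaw 90.57 tilt [-0.001 -0.001] F [0.  1.5 0.2] w 0.005 g 0.0
now +x ('yaw -1.07', (np.float32(633.7), np.float32(286.1)))
-x ('yaw -0.67', (np.float32(480.8), np.float32(271.2))) ('yaw -0.16', (np.float32(481.9), np.float32(271.2)))
label side ('yaw 1.06', (np.float32(547.7), np.float32(248.4)))
```

View pics/f.png

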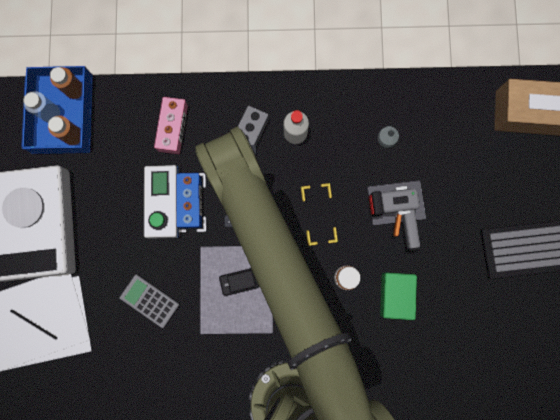

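The final view shows the carrier at (189,201), flush against the dock inside its marks. The bystanders are where they were, and the trigger is back at rest at (398,225).

```bash
python3 -c "
from bench import ctrl
print(ctrl.close_job())"
```

```text
the job is handed in; nothing more can be done
None
```

The job is handed in at about 30 s: the carrier was scanned (trigger held just over 1 s and released), then set flush at the dock, centred within about 1 mm by my measurements, and the green button was pressed fully down.

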